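# Press and cure a nail tip on a practice finger

### The job

In the nail salon, lift the curing lamp out of its holder and set its nose squarely on the middle of the long false nail of the sprung practice finger, pushing gently along the lamp with about 6 N (the finger gives a little) and holding it still like that for three seconds. Then let the finger spring back and set the lamp gently back in its holder, upright and fully down on its collar, and let go. Leave the bare finger without a nail and the other things alone, and do not press hard on the practice finger.

Things in the scene. Friction and masses are not known exactly. Their poses are not given: they have to be found in the camera images.
- lamp_grip (a point): Centre of the white handle of the loose curing lamp (0.14 to 0.23 kg), a straight round rod standing nose down in its holder. Handle 29 mm diameter, from 33 mm below this point to the lamp's top 39 mm above. Below it a black collar (48 mm diameter, 33 to 41 mm below this point) that rests on the holder, then the 28 mm barrel, tapering to the nose. z runs along the lamp, from nose to handle.
- lamp_nose (a point): On the lamp's axis, 113 mm below lamp_grip, same axes: where its flat nose would end with the sleeve pushed in. The nose is a grey flat-ended sleeve, 18 mm diameter, pulled out 0 to 22 mm beyond this point: very stiff, it keeps its length while used, a different one each time and not measured, so contact must be felt.
- lamp: The lamp itself, origin and axes as lamp_nose.
- holder_hole (a point): Centre of the upper rim of the hole (35 mm diameter, through) in the fixed lamp holder: a black plate 80 x 80 x 12 mm, top 107 mm above the table, open below, on a dark post at its +x side (away from the robot) and a flat foot. With the collar down on the plate lamp_grip is 41 mm above this point. z is up.
- nail (a point): Middle of the upper face of the flat white false nail (50 x 18 mm) on the practice finger: the spot to press. z points squarely out of the nail, up and leaning 15 to 29 degrees towards the fingertip; -x points along the finger to its tip, roughly to the robot. Pressed here along -z it gives about 0.6 mm per newton (stop at 20 mm), turning 0.6 degrees per mm, and springs back.
- stand: Fixed stand of the practice finger with the nail; foot 110 x 70 x 10 mm, origin under the middle of the foot; the nail lies some 35 to 50 mm ahead of it (its -x). A post 48 mm behind it (its +x) carries the finger's clamped, sprung root 120 mm above the table, 92 mm from the nail's middle. Finger 21 mm thick, 115 mm long.
- bare: A second stand and finger of the same size, without a nail, fixed: leave alone. Origin under the middle of its foot; up to 135 mm high.
- polish: Small polish bottle, loose, 32 mm diameter, 75 mm high, origin at its base; leave alone.
- buffer: Grey buffer block, loose, 90 x 28 x 28 mm, lying; origin at its base; leave alone.
- dish: White bowl, loose, 90 mm diameter, 40 mm high, origin at its base; leave alone.
Not all that is in view belongs to the job. There is more than one size of the lamp; the job needs the middle-sized.

How it is judged:
By the outcome, as a careful person would: the job done as asked, in the order asked, and still so for the second after the job is handed in, with the robot touching nothing.
It also fails if it takes over 51 s, if anything falls off the work surface, if the arm or the gripper's body presses on something with over 40 N, if the wrist force passes 120 N, or if a joint passes its speed limit or range.

### The arm

A 7-joint arm with a two-finger parallel gripper is mounted at the origin on the work surface. World frame = base frame: x ahead of the robot, y to its left, z up, the work surface at z = 0. Lengths are in mm, angles in rad, forces in N, time in s.
With the tool pointing down it reaches from about 400 to 875 mm from the base axis. Payload 4.4 kg.
Tool frame: the origin (TCP) lies at the very end of the fingers, on their centre line; the grasp point (between the pads) lies 19 mm behind it; z points along the fingers, y is the line along which they close (so a half turn about z gives the same grasp; the last joint's range is limited). The gripper opens to 85 mm and grips with 20 to 120 N. Pads are 22 mm wide; open, the fingers measure 114 mm over their backs; the gripper's body (76 mm by 85 mm) begins 54 mm behind the grasp point. The pads swing forward as they close: fully open they stand 13 mm farther back than shut.
Start: joints at [-1.34, 0.628, 0.038, 1.517, -0.027, 0.996, -0.02], TCP at [190.076, 621.602, 231.313] pointing down, gripper open.
Joint ranges: [-3.06, 3.06], [-0.37, 2.12], [-1.25, 1.32], [0.18, 2.47], [-1.1, 4.24], [0.23, 1.98], [-2.94, 2.94]. Speed limits (rad/s): [2.57, 2.57, 3.14, 3.14, 3.14, 3.14, 3.14].

### API

Orientations are given as [roll, pitch, yaw] about the fixed x, y, z axes, in that order (R = Rz(yaw) Ry(pitch) Rx(roll)).
In Python, from cell import monitor, viewer, workorder gives the robot as it stands.
- The arm moves only by the tool arm_command, never from a script. Its argument "series" is one flat list of numbers, 5 for each row, row after row: the opening in per cent of the stroke, from 0 (shut) to 100 (fully open), then the shift along the tool's x, y, z in cm, then the turn about the tool's z in degrees. In form: [claw, x, y, z, roll, claw, x, y, z, roll, ...]. A call has exactly 5 rows; each row is the pose to reach, as a shift and turn from the pose commanded when the call began, along the tool's axes at that moment; what a row does not reach only later rows make up. A row lasts 1/12 s, in which the tool goes at most 41.7 mm and 7.16 degrees, less where a joint would pass 70% of its speed; a pose out of reach is approached as far as the arm can. A call with a gripper value outside its range is refused whole. The fingers move at their own pace and stop on an object; the grip force is fixed at half the most. Time passes only in rows, so rows that repeat a pose let the fingers close, or fill a call up. It gives the time, the measured TCP pose, the force, the opening and the grip force at its end, in the units of the state.
- monitor.read_state(): the state, without advancing time (a new reading comes with each control period).
- viewer.get_image(name): name is "scene" or "side" or "wrist"; returns (picture, depth): 480x640x3 uint8, red, green, blue; 480x640 float32, mm along the optical axis (not along the pixel's ray), 0 where there is no reading.
- viewer.camera_model(name): a dict with "mtx" (3x3 intrinsics, pixels), "R" (3x3) and "t" (3): a world point X has camera coordinates R X + t. Camera axes: x right, y down, z forward; pixel columns grow to the right and rows downward; lengths in mm; the calibration is good to about 2 mm. A picture is of the moment at which its call begins: read the wrist's pose just before it. camera_model takes no time and is no camera call; for the wrist camera it gives the pose at the moment of the call.
- workorder.finish_job(): hands the job in; it is judged then, once.
The state is a dict: "clock": time; "qpos": joint angles; "qd": joint speeds; "tau": joint torques, N m; "eef_pos": TCP position; "tool_rot": TCP orientation; "force": force on the tool from outside, world axes, zero at the start; "torque": the same for the moment, N m; "width": finger opening in mm; "gripper_force": force on a finger pad.
Only numpy, scipy, OpenCV 4.12 (cv2) and the standard library are available. Lean on these libraries where they do the work, as an engineer would, in place of code of your own. Each camera call takes 0.05 s, during which the arm holds its last target. There are 200 camera calls.

## Working session

There is one attempt and no reset: what is moved stays moved. The work goes in short steps, Python scripts to look and compute and a tool call to move; the robot and the scene stay as the last step left them, time stands still between calls to the robot, and variables do not carry over. Pictures are saved under pics/ and viewed, at most 10 in all, crops included, and the job is handed in when it is done.

Besides the shell and the picture viewer there is one more tool, called in YAML: its name, and indented under it one key for each argument. arm_command: Moves the arm, as the interface text tells. Its arguments: {"type":"object","properties":{"series":{"type":"array","items":{"type":"number"}}},"required":["series"]}

```bash
mkdir -p pics; ls; python3 - <<'E'
from cell import monitor, viewer
import cv2,numpy as np
s=monitor.read_state(); print(s)
for n in ["scene","side"]:
    p,d=viewer.get_image(n); cv2.imwrite(f"pics/{n}0.png",p[:,:,::-1]); np.savez(f"{n}0.npz",p=p,d=d)
    m=viewer.camera_model(n); print(n,m)
E
```

```text
pics
{'clock': 0.0, 'qpos': array([-1.33976974,  0.6292844 ,  0.03839815,  1.51837719, -0.02699925,
        0.99629286, -0.02004653]), 'qd': array([-0.00132218,  0.00068951, -0.0010583 ,  0.00014316,  0.00201871,
       -0.00104486,  0.0017383 ]), 'tau': array([ 2.75262491e-04, -5.63396215e+01,  1.22662023e+00, -1.93449533e+01,
        1.11411445e-02,  1.03152022e-02, -5.31701275e-06]), 'eef_pos': array([189.88224448, 620.99571272, 230.4253468 ]), 'tool_rot': array([-3.13974722e+00, -3.70345490e-06,  2.84475518e+00]), 'force': array([-0.34950381,  0.40165532, -0.51244416]), 'torque': array([-0.05830658,  0.03924762, -0.00080395]), 'gripper_force': 0.0, 'width': 85.30771330336012}
scene {'mtx': array([[585.84902948,   0.        , 314.44782836],
       [  0.        , 585.84902948, 245.14471611],
       [  0.        ,   0.        ,   1.        ]]), 'R': array([[ 0.87056314,  0.49188962,  0.01282261],
       [ 0.36956487, -0.63641929, -0.67704674],
       [-0.32487171,  0.59415072, -0.7358283 ]]), 't': array([-482.25054036, -151.60191368, 1493.22119061])}
side {'mtx': array([[503.45720823,   0.        , 317.07377477],
       [  0.        , 503.45720823, 237.24358149],
       [  0.        ,   0.        ,   1.        ]]), 'R': array([[ 0.95563071, -0.29394914,  0.01907463],
       [-0.20490973, -0.70988949, -0.67384636],
       [ 0.21161744,  0.6400397 , -0.73862524]]), 't': array([-559.30086484,  173.3058445 ,  903.43728309])}
```

View pics/scene0.png

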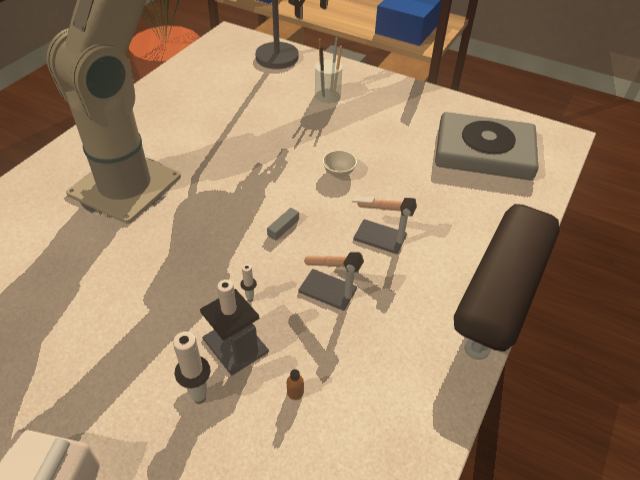

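View pics/side0.png

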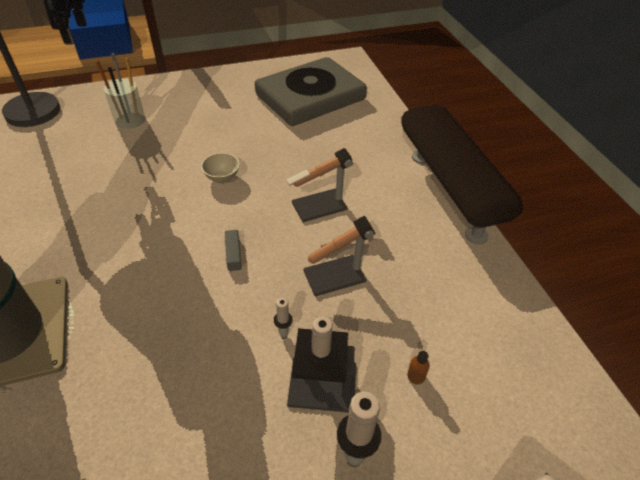

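Candidates for the lamp (scene px): small one at (249,280), one in the holder at (227,292) and the large one at (187,360). The one in the holder is the middle-sized. The finger at (380,204) has a pale nail; the one at (335,262) is bare. I'll confirm both in one enlarged crop.

```bash
cat > h.py <<'E'
import numpy as np,cv2
from cell import monitor, viewer
from scipy.spatial.transform import Rotation as Ro
def ray(m,uv):
    d=m["R"].T@np.linalg.inv(m["mtx"])@np.array([uv[0],uv[1],1.]); return -m["R"].T@m["t"],d
def tri(ms,uvs):
    A=np.zeros((3,3));b=np.zeros(3);L=[ray(m,u) for m,u in zip(ms,uvs)]
    for c,d in L:
        d=d/np.linalg.norm(d);P=np.eye(3)-np.outer(d,d);A+=P;b+=P@c
    x=np.linalg.solve(A,b); return x,[np.linalg.norm(np.cross(x-c,d/np.linalg.norm(d))) for c,d in L]
def onz(m,uv,z):
    c,d=ray(m,uv); return c+d*(z-c[2])/d[2]
def cloud(m,d,uv):  # uv Nx2 int
    z=d[uv[:,1],uv[:,0]]; k=z>0; uv=uv[k];z=z[k]
    c=np.linalg.inv(m["mtx"])@np.c_[uv,np.ones(len(uv))].T*z
    return (m["R"].T@(c-m["t"][:,None])).T
def proj(m,X):
    c=m["R"]@X+m["t"]; return (m["mtx"]@c/c[2])[:2]
E
python3 - <<'E'
import numpy as np,cv2
a=np.load("scene0.npz")["p"];b=np.load("side0.npz")["p"]
def c(p,x,y): return cv2.resize(p[y:y+75,x:x+100],(400,300),interpolation=cv2.INTER_CUBIC)
o=np.vstack([np.hstack([c(a,180,260),c(a,340,170)]),np.hstack([c(b,270,300),c(b,275,135)])])
cv2.imwrite("pics/crop1.png",o[:,:,::-1])
E
```

```text
(no output)
```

View pics/crop1.png

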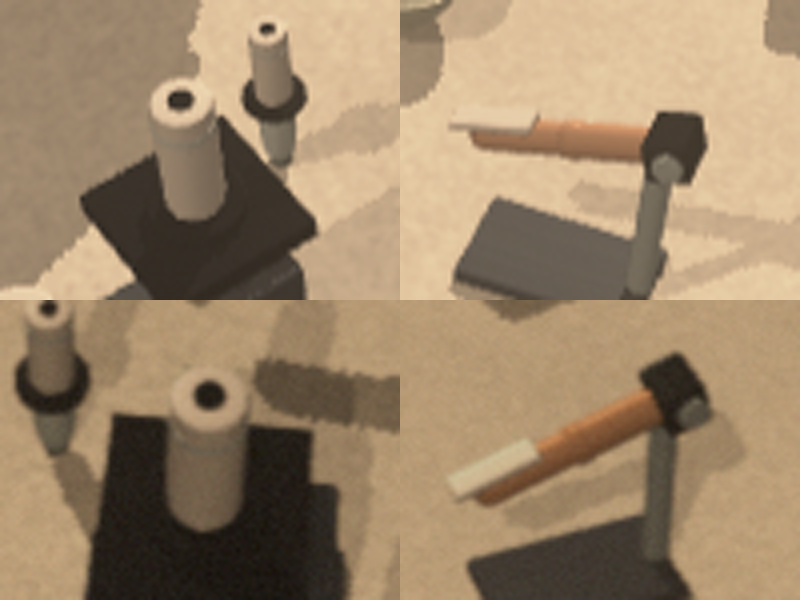

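```bash
python3 - <<'E'
from h import *
M={n:viewer.camera_model(n) for n in("scene","side")}
D={n:np.load(n+"0.npz") for n in M}
ms=[M["scene"],M["side"]]
print("lamp top",tri(ms,[(224.6,284.2),(321.9,323.4)]))
W={"scene":(340,180,140//1,40),"side":(275,160,75,40)}
box={"scene":(345,385,190,210),"side":(280,312,162,190)}
C={}
for n in M:
    x0,x1,y0,y1=box[n]; p=D[n]["p"].astype(int); sub=p[y0:y1,x0:x1]
    hsv=cv2.cvtColor(D[n]["p"],cv2.COLOR_RGB2HSV)[y0:y1,x0:x1]
    print(n); print(hsv[::2,::2,1]); print(hsv[::2,::2,2])
    # depth check on lamp top
E
```

```text
lamp top (array([ 510.66495284, -252.7380629 ,  189.06302517]), [np.float64(0.8479612657085908), np.float64(0.8479612657084713)])
scene
[[ 79  79  78  74  75  74  75  77  77  74  75  77  76  77  73  74  74  74
   75  75]
 [ 79  78  75  74  74  74  76  77  74  74  74  74  72  74  76  77  75  76
   76  74]
 [ 78  75  76  73  76  75  76  74  75  75  75  74  78  77  77  77  75  74
   75  76]
 [ 73  75  76  72  74  70  70  68  74  75  74  76  73  74  73  75  75  74
   74  73]
 [ 74  73  74  74  74  69  68  68  68  67  67  67  67  67  71  75  77  75
   77  77]
 [ 75  72  74  75  73  72  73  74  71  69  70  69  68  69  80 118 108 101
  108 116]
 [ 74  72  74  75  77  78  78  83  81  76  77  74  74  74 116 123 123 125
  121 124]
 [ 73  74  74  74  75  74  85 118 119 118 120 119 119 115 120 120 120 120
  120 118]
 [ 73  73  75  77  76  75  76  98 116 114 117 117 117 118 119 119 119 119
  121 120]
 [ 74  73  76  76  74  77  75  74  74  81  81  84  86  86  89  89  93  96
  117 116]]
[[161 161 192 226 228 228 224 223 223 226 223 221 224 223 226 226 226 225
  225 225]
 [159 186 227 224 228 226 22
[... 1920 characters left out ...]
 186 185 182 181 182 182 179]
 [184 185 184 188 186 183 184 182 186 182 186 186 190 200 174 188]
 [181 183 184 185 185 183 180 184 184 185 197 202 202 204 192 165]
 [188 184 182 184 183 185 183 185 193 204 203 204 205 203 179 130]
 [180 178 179 187 186 185 193 202 204 205 203 203 174 141 117 119]
 [180 183 186 188 194 205 206 206 207 200 183 137 115 116 112 105]
 [180 183 181 186 203 206 206 201 179 137 119 122 114 108 104 134]
 [180 184 185 181 191 203 181 135 116 121 114 110 106 137 180 180]
 [183 183 187 185 171 144 140 107 110 110 105 135 178 168 161 157]
 [184 183 179 184 184 179 184 164 129 141 173 171 157 153 153 156]
 [185 177 183 181 181 178 183 183 183 181 172 153 155 154 154 155]]
```

```bash
python3 - <<'E'
from h import *
M={n:viewer.camera_model(n) for n in("scene","side")}
D={n:np.load(n+"0.npz") for n in M}
ms=[M["scene"],M["side"]]
for n,a,b in [("tipfar",(353.4,197.3),(286.4,180.4)),("rootfar",(374.3,197.7),(306.2,169.1)),("rootnear",(371.3,202.2),(309.6,173.0)),("tipnear",(352.2,200.8),(289.6,184.0)),
 ("smalltop",(246.9,267.0),(282,302)),("bigtop",(184,340),(365,404)),("clampN",(407,205),(343,157)),("clampB",(353,260),(362,226))]:
    x,e=tri(ms,[a,b]); print(n,x.round(1),np.round(e[0],1))
# nail cloud via depth & mask
for n,(x0,x1,y0,y1) in {"scene":(345,376,194,205),"side":(284,314,164,190)}.items():
    hsv=cv2.cvtColor(D[n]["p"],cv2.COLOR_RGB2HSV).astype(int); s=hsv[...,1];v=hsv[...,2]
    vv,uu=np.mgrid[y0:y1,x0:x1]
    uv=np.c_[uu.ravel(),vv.ravel()]
    X=cloud(M[n],D[n]["d"],uv); print(n,len(X),"above60:",(X[:,2]>60).sum())
    thr=(s[uv[:,1],uv[:,0]]<(72 if n=="scene" else 80))&(v[uv[:,1],uv[:,0]]>(227 if n=="scene" else 195))
    X=cloud(M[n],D[n]["d"],uv[thr]); X=X[X[:,2]>60]
    c=np.median(X,0); U,S,V=np.linalg.svd(X-X.mean(0)); nn=V[2]*np.sign(V[2,2])
    print(len(X),X.mean(0).round(1),c.round(1),nn.round(3),"ax",V[0].round(3),(S/np.sqrt(len(X))).round(1),"tilt",np.degrees(np.arccos(nn[2])))
print({n:(-M[n]["R"].T@M[n]["t"]).round() for n in M})
E
```

```text
tipfar [564.8 158.4  95.7] 0.4
rootfar [611.  169.3 107.1] 0.6
rootnear [612.9 149.6 111.1] 0.2
tipnear [568.1 145.4  96.4] 0.8
smalltop [ 477.8 -144.1  106.1] 1.1
bigtop [ 525.1 -384.4  196.5] 0.3
clampN [690.2 164.2 126.4] 0.7
clampB [659.3 -33.5 123.3] 0.3
scene 339 above60: 164
61 [587.9 158.1 104. ] [590.  158.5 103.8] [-0.297  0.192  0.935] ax [0.954 0.093 0.284] [12.8  4.   1.2] tilt 20.703023186568277
side 775 above60: 291
96 [588.7 157.7 102.2] [589.  157.7 102. ] [-0.283  0.106  0.953] ax [-0.956 -0.107 -0.272] [13.4  4.   1.4] tilt 17.56424163335493
{'scene': array([ 961., -746., 1002.]), 'side': array([ 379., -620.,  795.])}
```

```bash
cat >> h.py <<'E'
def tool():
    s=monitor.read_state(); return s,np.array(s["eef_pos"]),Ro.from_euler("xyz",s["tool_rot"]).as_matrix()
def goto(P,yawdeg=None):
    s,p,R=tool(); print("clk",round(s["clock"],2),"tcp",p.round(1),"rpy",np.degrees(s["tool_rot"]).round(2),"F",np.round(s["force"],2),"w",round(s["width"],1))
    print("shift cm",(R.T@(np.array(P)-p)/10).round(2), "turn",None if yawdeg is None else round((np.degrees(s["tool_rot"][2])-yawdeg+180)%360-180,2))
E
python3 - <<'E'
from h import *
s,p,R=tool(); m=viewer.camera_model("wrist"); c=-m["R"].T@m["t"]
print("cam in tool",(R.T@(c-p)).round(1),"axes(tool) z",(R.T@m["R"][2]).round(3),"x",(R.T@m["R"][0]).round(3),m["mtx"][0,0])
goto([480,200,330],186)
E
```

```text
cam in tool [ 7.650e+01  1.000e-01 -1.425e+02] axes(tool) z [-0.297 -0.     0.955] x [0.001 1.    0.   ] 377.736231996167
clk 0.1 tcp [189.9 621.1 230.5] rpy [-179.9    0.   163. ] F [-0.37  0.25  0.27] w 85.3
shift cm [-40.06 -31.8   -9.9 ] turn -23.0
```

arm_command:
  series: [100, -3.38, -2.14, -0.4, 0, 100, -6.76, -4.28, -0.8, 0, 100, -10.14, -6.42, -1.2, 0, 100, -13.52, -8.56, -1.6, 0, 100, -16.9, -10.7, -2, 0]

```text
clock: 0.52
eef_pos: [321.1, 468.0, 251.1]
tool_rot: [-3.141, -0.0, 2.845]
force: [0.4, -0.1, 0.1]
width: 85.3
gripper_force: 0.0
```

arm_command:
  series: [100, -3.38, -2.14, 0, 0, 100, -6.76, -4.28, 0, 0, 100, -10.14, -6.42, 0, 0, 100, -13.52, -8.56, 0, 0, 100, -16.9, -10.7, 0, 0]

```text
clock: 0.93
eef_pos: [451.5, 316.3, 251.1]
tool_rot: [-3.141, -0.0, 2.845]
force: [0.4, 0.6, -0.2]
width: 85.2
gripper_force: 0.0
```

arm_command:
  series: [100, -3.38, -2.14, 0, -5, 100, -6.76, -4.28, 0, -10, 100, -10.14, -6.42, 0, -15, 100, -13.52, -8.56, 0, -20, 100, -16.9, -10.7, 0, -23]

```text
clock: 1.35
eef_pos: [581.7, 164.5, 251.0]
tool_rot: [3.142, -0.001, -3.033]
force: [0.9, 0.6, -0.2]
width: 85.2
gripper_force: 0.0
```

```bash
python3 - <<'E'
from h import *
goto([588,158,250],186)
m=viewer.camera_model("wrist"); p,d=viewer.get_image("wrist"); goto([588,158,250],186)
np.savez("w1.npz",p=p,d=d,**m); cv2.imwrite("pics/w1.png",p[:,:,::-1])
print(proj(m,np.array([588,158,103])))
E
```

```text
clk 1.35 tcp [581.7 164.5 251. ] rpy [ 1.8000e+02 -5.0000e-02 -1.7378e+02] F [ 0.94  0.65 -0.17] w 85.2
shift cm [-0.55 -0.71  0.09] turn 0.22
clk 1.4 tcp [588.2 154.  250.9] rpy [-179.57    0.25 -174.37] F [ 6.04 -5.3   1.24] w 85.5
shift cm [-0.02  0.4   0.09] turn -0.37
[305.63392637 236.07753362]
```

View pics/w1.png

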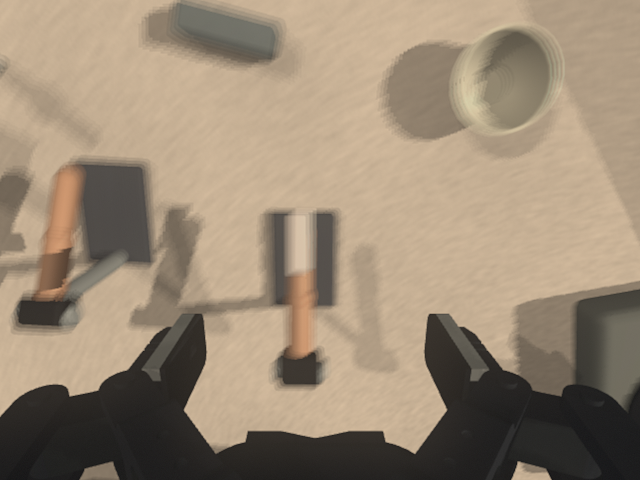

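The wrist view, blurred because the arm was still settling, shows the nail at (300,240) pointing up to the robot side, the bare finger on the left and the dish at upper right. I'll retake it now the arm is still.

```bash
python3 - <<'E'
from h import *
for i in range(3): viewer.get_image("wrist")
s0=monitor.read_state()
m=viewer.camera_model("wrist"); p,d=viewer.get_image("wrist"); goto([588,158,250],186)
np.savez("w2.npz",p=p,d=d,**m)
hsv=cv2.cvtColor(p,cv2.COLOR_RGB2HSV).astype(int)
x0,x1,y0,y1=270,330,195,290
sub=((hsv[...,1]<75)&(hsv[...,2]>170)).astype(np.uint8); 
vv,uu=np.mgrid[y0:y1,x0:x1]; uv=np.c_[uu.ravel(),vv.ravel()]
h=hsv[uv[:,1],uv[:,0]]
X=cloud(m,d,uv); 
z=X[:,2].reshape(y1-y0,x1-x0) if len(X)==len(uv) else None
mask=np.zeros((480,640),np.uint8); mask[y0:y1,x0:x1]=sub[y0:y1,x0:x1]
if z is not None: mask[y0:y1,x0:x1]&=(z>60).astype(np.uint8)
cs,_=cv2.findContours(mask,0,2); c=max(cs,key=cv2.contourArea); r=cv2.minAreaRect(c); print(r,cv2.contourArea(c))
mm=np.zeros_like(mask); cv2.drawContours(mm,[c],-1,1,-1); mm=cv2.erode(mm,np.ones((3,3)))
v,u=np.nonzero(mm); X=cloud(m,d,np.c_[u,v])
ctr=X.mean(0); U,S,V=np.linalg.svd(X-ctr); n=V[2]*np.sign(V[2,2]); a=V[0]*np.sign(V[0,0])
print("N",len(X),"c",ctr.round(1),"n",n.round(3),"tilt",np.degrees(np.arccos(n[2])).round(2),"ax",a.round(3),"elev",np.degrees(np.arcsin(a[2])).round(2),"yaw",np.degrees(np.arctan2(a[1],a[0])).round(2),(S/np.sqrt(len(X))).round(2))
# corners via ray-plane
for b in cv2.boxPoints(r):
    c0,dr=ray(m,b); print((c0+dr*((ctr-c0)@n)/(dr@n)).round(1))
c0,dr=ray(m,r[0]); print("rectcentre",(c0+dr*((ctr-c0)@n)/(dr@n)).round(1))
cv2.imwrite("pics/w2.png",cv2.resize(p[170:290,230:390],(640,480))[:,:,::-1])
E
```

```text
clk 1.6 tcp [580.5 166.6 250.7] rpy [ 1.7996e+02 -8.0000e-02 -1.7406e+02] F [0.15 1.76 0.47] w 85.8
shift cm [-0.66 -0.93  0.07] turn -0.06
((299.5, 232.0), (74.0, 59.0), 90.0) 1946.0
N 1795 c [585.2 154.8  66.2] n [-0.95  -0.283  0.131] tilt 82.49 ax [0.107 0.099 0.989] elev 81.62 yaw 42.98 [50.75 11.05 10.38]
[583.  112.8 -40.3]
[569.3 178.2   1.6]
[592.  175.2 160.3]
[601.8 135.2 145.2]
rectcentre [588.7 152.5  87.5]
```

View pics/w2.png

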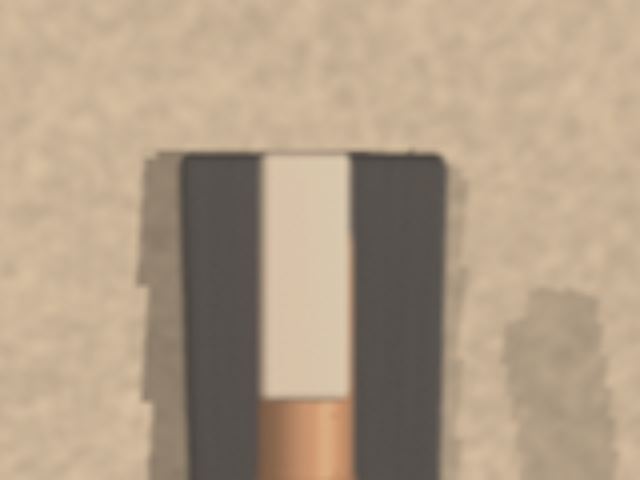

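The sharp crop shows the nail at u 295–318, v 208–270 of the full frame, so I'll fit a plane to its interior.

```bash
python3 - <<'E'
from h import *
w=np.load("w2.npz"); m={k:w[k] for k in("mtx","R","t")}; d=w["d"]
vv,uu=np.mgrid[212:267,298:315]; X=cloud(m,d,np.c_[uu.ravel(),vv.ravel()])
X=X[abs(X[:,2]-103)<25]
for _ in range(3):
    c=X.mean(0);U,S,V=np.linalg.svd(X-c,full_matrices=False);n=V[2]*np.sign(V[2,2]); X=X[abs((X-c)@n)<2.5]
print(len(X),c.round(1),"n",n.round(3),"tilt",np.degrees(np.arccos(n[2])).round(2),"az",np.degrees(np.arctan2(n[1],n[0])).round(1),(S/np.sqrt(len(X))).round(2))
P=[]
for b in [(294.9,207.9),(317.4,207.9),(317.4,269.6),(294.9,269.6)]:
    c0,dr=ray(m,b); P.append(c0+dr*((c-c0)@n)/(dr@n))
P=np.array(P);print(P.round(1),np.linalg.norm(P-np.roll(P,1,0),axis=1).round(1),"centre",P.mean(0).round(1))
a=P[2]+P[3]-P[0]-P[1];a/=np.linalg.norm(a);print("axis",a.round(3),"yaw",np.degrees(np.arctan2(a[1],a[0])).round(2),"elev",np.degrees(np.arcsin(a[2])).round(2))
goto([500,-253,280],180+np.degrees(np.arctan2(a[1],a[0])))
E
```

```text
931 [589.3 158.4 104.5] n [-0.279 -0.032  0.96 ] tilt 16.31 az -173.4 [12.65  3.9   0.72]
[[566.6 147.3  97.5]
 [564.8 165.1  97.6]
 [611.7 169.8 111.4]
 [613.5 152.  111.3]] [49.1 17.9 49.1 17.9] centre [589.1 158.5 104.4]
axis [0.955 0.097 0.281] yaw 5.78 elev 16.31
clk 1.6 tcp [580.5 166.6 250.7] rpy [ 1.7996e+02 -8.0000e-02 -1.7406e+02] F [0.15 1.76 0.47] w 85.8
shift cm [ 12.35 -40.89  -2.93] turn 0.17
```

arm_command:
  series: [100, 0.94, -3.42, -0.4, 0, 100, 1.88, -6.83, -0.8, 0, 100, 2.81, -10.25, -1.2, 0, 100, 3.75, -13.67, -1.6, 0, 100, 4.69, -17.08, -2, 0]

```text
clock: 2.02
eef_pos: [551.1, -7.4, 271.5]
tool_rot: [3.141, -0.0, -3.033]
force: [0.9, -0.7, -0.6]
width: 85.5
gripper_force: 0.0
```

arm_command:
  series: [100, 0.94, -3.42, 0, 0, 100, 1.88, -6.83, 0, 0, 100, 2.81, -10.25, 0, 0, 100, 3.75, -13.67, 0, 0, 100, 4.69, -17.08, 0, 0]

```text
clock: 2.43
eef_pos: [523.1, -182.2, 271.4]
tool_rot: [3.141, 0.0, -3.033]
force: [0.2, -0.0, -0.1]
width: 85.4
gripper_force: 0.0
```

arm_command:
  series: [100, 0.9, -3.0, 0, 0, 100, 1.5, -5.3, 0, 0, 100, 1.87, -6.84, 0, 0, 100, 1.87, -6.84, 0, 0, 100, 1.87, -6.84, 0, 0]

```text
clock: 2.85
eef_pos: [512.1, -251.6, 271.2]
tool_rot: [3.14, -0.0, -3.036]
force: [0.5, 0.3, 0.0]
width: 85.6
gripper_force: 0.0
```

```bash
python3 - <<'E'
from h import *
for i in range(2): viewer.get_image("wrist")
m=viewer.camera_model("wrist"); p,d=viewer.get_image("wrist"); goto([510.7,-252.7,129],185.8)
np.savez("w3.npz",p=p,d=d,**m); cv2.imwrite("pics/w3.png",p[:,:,::-1])
print(proj(m,np.array([510.7,-252.7,187])),proj(m,np.array([510.7,-252.7,107])))
E
```

```text
clk 3.0 tcp [ 512.7 -250.3  271.3] rpy [ 1.7992e+02  1.0000e-02 -1.7379e+02] F [0.14 0.48 0.52] w 85.7
shift cm [ 0.23 -0.24 14.23] turn 0.41
[310.6825195  251.52086049] [311.55483978 221.66657195]
```

View pics/w3.png

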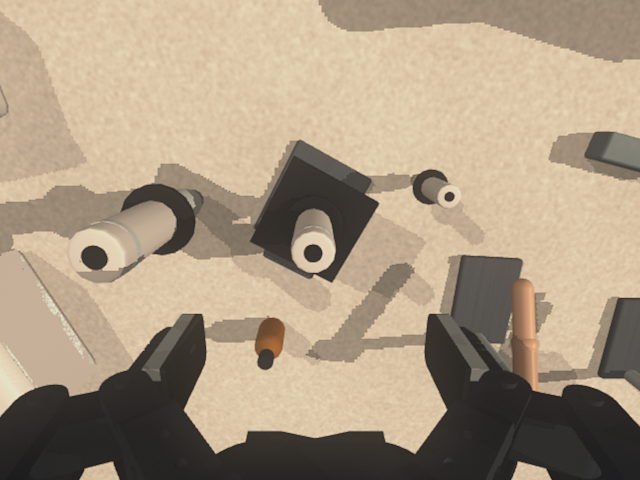

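The wrist view shows the middle lamp's top in the holder at (313,253), the big lamp on the left and the small one on the right. The lamp is about centred, so I descend with a small correction and close.

arm_command:
  series: [100, 0.1, -0.1, 2.5, 0, 100, 0.1, -0.1, 5.5, 0, 100, 0.1, -0.1, 8.5, 0, 100, 0.1, -0.1, 11, 0, 100, 0.1, -0.1, 12.5, 0]

```text
clock: 3.42
eef_pos: [510.3, -251.4, 143.7]
tool_rot: [3.139, -0.003, -3.034]
force: [0.6, -0.4, -0.6]
width: 85.2
gripper_force: 0.0
```

arm_command:
  series: [100, 0, 0, 1, 0, 100, 0, 0, 1.7, 0, 45, 0, 0, 1.7, 0, 35, 0, 0, 1.7, 0, 0, 0, 0, 1.7, 0]

```text
clock: 3.83
eef_pos: [511.9, -254.4, 130.4]
tool_rot: [-3.141, 0.002, -3.037]
force: [0.1, 0.0, 0.4]
width: 51.5
gripper_force: 0.0
```

arm_command:
  series: [0, 0, 0, 0, 0, 0, 0, 0, 0, 0, 0, 0, 0, 0, 0, 0, 0, 0, 0, 0, 0, 0, 0, 0, 0]

```text
clock: 4.25
eef_pos: [511.7, -254.4, 130.5]
tool_rot: [-3.141, 0.002, -3.037]
force: [-0.9, 0.3, 6.6]
width: 28.0
gripper_force: 58.8
```

arm_command:
  series: [0, 0, 0, -0.7, 0, 0, 0, 0, -2.0, 0, 0, 0, 0, -3.8, 0, 0, 0, 0, -5.3, 0, 0, 0, 0, -6, 0]

```text
clock: 4.67
eef_pos: [511.8, -254.8, 191.3]
tool_rot: [-3.14, 0.002, -3.037]
force: [0.3, 0.4, -2.1]
width: 28.0
gripper_force: 59.1
```

arm_command:
  series: [0, 0, 0, 0, 0, 0, 0, 0, 0, 0, 0, 0, 0, 0, 0, 0, 0, 0, 0, 0, 0, 0, 0, 0, 0]

```text
clock: 5.08
eef_pos: [510.5, -254.0, 188.4]
tool_rot: [3.141, -0.002, -3.037]
force: [-0.1, -0.1, -1.7]
width: 27.6
gripper_force: 59.1
```

arm_command:
  series: [0, 0.4, 0, 0, 0, 0, 0.9, 0, 0, 0, 0, 1.3, 0, 0, 0, 0, 1.6, 0, 0, 0, 0, 1.8, 0, 0, 0]

```text
clock: 5.5
eef_pos: [494.3, -255.8, 189.8]
tool_rot: [-3.141, 0.003, -3.037]
force: [2.8, 1.6, -0.2]
width: 28.1
gripper_force: 59.6
```

arm_command:
  series: [0, 0.4, 0, 0, 0, 0, 0.8, 0, 0, 0, 0, 1.2, 0, 0, 0, 0, 1.5, 0, 0, 0, 0, 1.7, 0, 0, 0]

```text
clock: 5.92
eef_pos: [477.6, -258.1, 190.0]
tool_rot: [-3.14, 0.004, -3.037]
force: [6.8, 1.9, -3.0]
width: 27.5
gripper_force: 60.3
```

```bash
python3 - <<'E'
from h import *
goto([0,0,0])
for n in ("wrist","side"):
    m=viewer.camera_model(n);p,d=viewer.get_image(n); np.savez(n+"4.npz",p=p,d=d,**m); 
    if n=="side": b=cv2.resize(p[270:390,250:370],(480,480),interpolation=cv2.INTER_CUBIC)
    else: a=p[100:460,180:460]; a=cv2.resize(a,(320,411))
o=np.zeros((480,800,3),np.uint8);o[:411,:320]=a;o[:,320:]=b
cv2.imwrite("pics/t4.png",o[:,:,::-1]); goto([0,0,0])
E
```

```text
clk 5.92 tcp [ 477.6 -258.1  190. ] rpy [-179.93    0.21 -174.01] F [ 6.82  1.88 -2.99] w 27.5
shift cm [44.87 30.67 18.8 ] turn None
clk 6.02 tcp [ 476.5 -258.2  189.8] rpy [-1.7996e+02  8.0000e-02 -1.7402e+02] F [4.1  1.09 0.86] w 28.3
shift cm [44.73 30.66 18.9 ] turn None
```

View pics/t4.png

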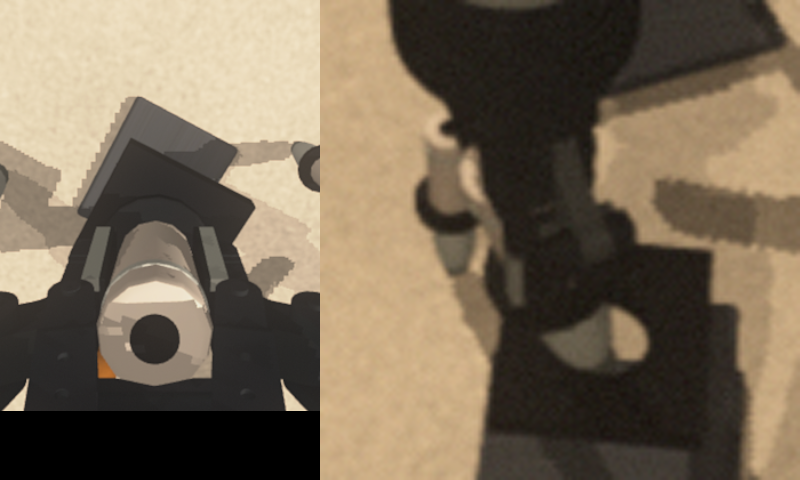

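The lamp is pivoting in the grip: in the side crop the barrel leans on the robot-side rim at (590,340), and the wrist crop shows the tilted top disc at (155,338). I'll measure the tilt from the top disc's depth.

```bash
cat >> h.py <<'E'
def lean(f=None,yaw=None):
    "lamp axis from wrist depth: top disc plane + handle line"
    m=viewer.camera_model("wrist"); s,p0,R=tool()
    if f: w=np.load(f);d=w["d"];m={k:w[k] for k in("mtx","R","t")};p=w["p"]
    else: p,d=viewer.get_image("wrist")
    vv,uu=np.mgrid[330:450,265:370]; uv=np.c_[uu.ravel(),vv.ravel()]
    z=d[uv[:,1],uv[:,0]]; uv=uv[z>0]; X=cloud(m,d,uv)
    L=(X-p0)@R  # tool frame
    k=(abs(L[:,0])<45)&(abs(L[:,1])<15)&(L[:,2]<-30)&(L[:,2]>-80); T=L[k]
    best=None; rng=np.random.default_rng(0)
    for _ in range(400):
        a=T[rng.choice(len(T),3,False)]; n=np.cross(a[1]-a[0],a[2]-a[0]); l=np.linalg.norm(n)
        if l<20: continue
        n/=l
        if abs(n[2])<.8: continue
        q=abs((T-a[0])@n)<1.0
        if best is None or q.sum()>best.sum(): best=q
    Q=T[best]; c=Q.mean(0); n=np.linalg.svd(Q-c,full_matrices=False)[2][2]; n*=-np.sign(n[2])
    print("disc N",len(Q),"c tool",c.round(1),"n",n.round(3),"lean x deg",np.degrees(np.arctan2(n[0],-n[2])).round(2),"lean y",np.degrees(np.arctan2(n[1],-n[2])).round(2))
    return p,d,m
E
python3 - <<'E'
from h import *
lean("wrist4.npz")
lean()
goto([0,0,0])
E
```

```text
disc N 5693 c tool [  6.4   0.2 -55.5] n [ 0.233 -0.001 -0.972] lean x deg 13.49 lean y -0.05
disc N 5667 c tool [  7.6   0.4 -55.3] n [ 0.244  0.01  -0.97 ] lean x deg 14.11 lean y 0.61
clk 6.07 tcp [ 476.5 -258.2  189.8] rpy [-1.7996e+02  7.0000e-02 -1.7402e+02] F [2.65 2.23 2.12] w 27.6
shift cm [44.73 30.66 18.91] turn None
```

arm_command:
  series: [0, 0.3, 0, 0, 0, 0, 0.5, 0, 0, 0, 0, 0.75, 0, 0, 0, 0, 0.8, 0, 0, 0, 0, 0.8, 0, 0, 0]

```text
clock: 6.48
eef_pos: [468.2, -258.8, 189.3]
tool_rot: [-3.142, -0.0, -3.037]
force: [3.7, 1.3, -2.2]
width: 27.7
gripper_force: 60.3
```

```bash
python3 - <<'E'
from h import *
lean();lean()
goto([0,0,0])
E
```

```text
disc N 5909 c tool [  8.9  -0.4 -55. ] n [ 0.304 -0.02  -0.953] lean x deg 17.68 lean y -1.23
disc N 5947 c tool [  9.1   0.2 -54.8] n [ 0.316 -0.001 -0.949] lean x deg 18.4 lean y -0.07
clk 6.58 tcp [ 468.3 -258.8  189.3] rpy [-1.80e+02 -1.00e-02 -1.74e+02] F [ 4.72  1.21 -0.52] w 27.7
shift cm [43.86 30.63 18.93] turn None
```

arm_command:
  series: [0, 0, 0, -1, 0, 0, 0, 0, -3, 0, 0, 0, 0, -5.5, 0, 0, 0, 0, -8, 0, 0, 0, 0, -9, 0]

```text
clock: 7.0
eef_pos: [467.0, -260.0, 282.0]
tool_rot: [-3.14, -0.001, -3.038]
force: [0.7, -1.0, -1.1]
width: 27.6
gripper_force: 60.3
```

arm_command:
  series: [0, -0.35, 1.21, 0, 0, 0, -1.06, 3.62, 0, 0, 0, -2, 6.85, 0, 0, 0, -3.06, 10.47, 0, 0, 0, -4.11, 14.09, 0, 0]

```text
clock: 7.42
eef_pos: [492.2, -112.4, 277.4]
tool_rot: [3.14, -0.005, -3.038]
force: [0.2, 0.1, -2.1]
width: 27.8
gripper_force: 60.3
```

arm_command:
  series: [0, -1.12, 3.83, 0, 0, 0, -2.23, 7.65, 0, 0, 0, -3.29, 11.28, 0, 0, 0, -4.35, 14.9, 0, 0, 0, -5.41, 18.52, 0, 0]

```text
clock: 7.83
eef_pos: [526.5, 77.5, 277.3]
tool_rot: [-3.141, -0.005, -3.036]
force: [1.4, -0.5, -2.0]
width: 27.9
gripper_force: 60.3
```

arm_command:
  series: [0, -0.82, 2.82, 0, 0, 0, -1.41, 4.83, 0, 0, 0, -1.88, 6.44, 0, 0, 0, -2.12, 7.25, 0, 0, 0, -2.23, 7.65, 0, 0]

```text
clock: 8.25
eef_pos: [541.4, 155.4, 277.6]
tool_rot: [-3.141, -0.004, -3.034]
force: [-0.2, -0.2, -1.7]
width: 27.6
gripper_force: 60.3
```

arm_command:
  series: [0, 0, 0, 0.5, 0, 0, 0, 0, 1.2, 0, 0, 0, 0, 2, 0, 0, 0, 0, 2.5, 0, 0, 0, 0, 2.5, 0]

```text
clock: 8.67
eef_pos: [542.0, 152.4, 252.6]
tool_rot: [-3.14, -0.003, -3.039]
force: [-0.2, -0.5, -1.4]
width: 27.6
gripper_force: 60.3
```

```bash
python3 - <<'E'
from h import *
lean();lean()
o=np.zeros((600,800,3),np.uint8)
for i,(n,c) in enumerate({"scene":(365,180),"side":(300,150)}.items()):
    m=viewer.camera_model(n);p,d=viewer.get_image(n);np.savez(n+"5.npz",p=p,d=d,**m)
    x,y=c; x-=50;y-=70; o[:,i*400:i*400+400]=cv2.resize(p[y:y+150,x:x+100],(400,600),interpolation=cv2.INTER_CUBIC)
cv2.imwrite("pics/t5.png",o[:,:,::-1])
goto([543.4,154,229.7])
s,p,R=tool(); print(s["force"],s["torque"])
E
```

```text
disc N 5892 c tool [  8.4   0.1 -55.1] n [ 0.289 -0.003 -0.957] lean x deg 16.8 lean y -0.17
disc N 5748 c tool [  8.6  -0.1 -54.9] n [ 0.293 -0.02  -0.956] lean x deg 17.02 lean y -1.21
clk 8.87 tcp [543.4 153.7 254.6] rpy [ 1.8000e+02  3.0000e-02 -1.7404e+02] F [-0.33 -0.68 -1.56] w 27.6
shift cm [-0.    0.03  2.49] turn None
[-0.32560064 -0.67850828 -1.56493041] [-0.02173928 -0.02439819 -0.00177207]
```

View pics/t5.png

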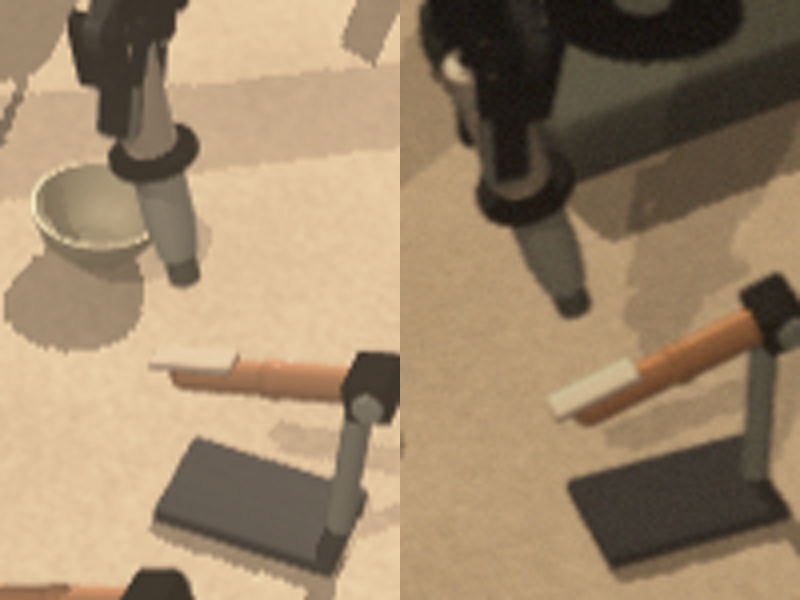

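The lamp's nose ends at (184,282) in the scene crop and (577,313) in the side crop, above the nail. I'll triangulate the nose tip.

```bash
python3 - <<'E'
from h import *
ms=[viewer.camera_model(n) for n in("scene","side")]
N,e=tri(ms,[(360.4,179.6),(293.7,157.4)]); print("nose tip",N.round(1),e[0])
C,e2=tri(ms,[(315+154/4-.4,110+160/4-.4),(250+(526-400)/4-.4,80+197/4-.4)]); print("collar mid",C.round(1),e2[0])
s,p,R=tool(); th=np.radians(16.9); f=np.array([.995,.1,0]); l=-np.sin(th)*f+np.array([0,0,np.cos(th)])
g=p+[0,0,17.5]; print("grip",g, "pred nose0",(g-113*l).round(1),"collar pred",(g-37*l).round(1))
v=N-g; print("len along lamp",-v@l,"lateral",(v+(-(v@l))*l*1).round(1) , (v-(v@l)*l).round(1))
n=np.array([-.279,-.029,.96]);P=np.array([589.1,158.5,104.4])
q=P-N; print("to nail: normal gap",-(q@n),"inplane vec",(q-(q@n)*n).round(1),"along l",q@l)
t=g-113*l; q=P-t; print("pred: in-plane",(q-(q@l)*l).round(1),"gap",-(q@l)); print("l",l)
E
```

```text
nose tip [579.9 153.3 158.2] 1.227616287576482
collar mid [556.7 154.2 230.6] 1.188623361455137
grip [543.37681085 153.66152025 272.06149519] pred nose0 [576.1 156.9 163.9] collar pred [554.1 154.7 236.7]
len along lamp 119.53185379624009 lateral [ 2.  -3.8  0.5] [ 2.  -3.8  0.5]
to nail: normal gap 54.33212536550461 inplane vec [-6.   3.6 -1.6] along l -54.25497021812833
pred: in-plane [-4.5 -0.2 -1.4] gap 60.78658527993129
l [-0.28924868 -0.02907022  0.95681358]
```

```bash
python3 - <<'E'
from h import *
ms=[viewer.camera_model(n) for n in("scene","side")]
s,p,R=tool(); th=np.radians(16.9); f=np.array([.995,.1,0]); l=-np.sin(th)*f+np.array([0,0,np.cos(th)])
g=p+[0,0,17.5]; t=g-113*l
# project predicted rim (s=0,6) lower extremum vs observed boundary
u=np.cross(l,[0,1,0]);u/=np.linalg.norm(u);w=np.cross(l,u)
for sl in (0,4,8):
  for m,nm in zip(ms,("scene","side")):
    E=np.array([proj(m,t-sl*l+9*(np.cos(a)*u+np.sin(a)*w)) for a in np.linspace(0,6.28,60)])
    x0,y0=(315,110) if nm=="scene" else (250,80)
    c=(E-[x0,y0]+.4)*4; print(sl,nm,"crop x range",c[:,0].min().round(),c[:,0].max().round(),"lowest",c[c[:,1].argmax()].round())
E
```

```text
0 scene crop x range 164.0 196.0 lowest [175. 278.]
0 side crop x range 149.0 183.0 lowest [162. 310.]
4 scene crop x range 165.0 198.0 lowest [176. 284.]
4 side crop x range 151.0 186.0 lowest [165. 315.]
8 scene crop x range 167.0 199.0 lowest [178. 290.]
8 side crop x range 154.0 188.0 lowest [167. 321.]
```

arm_command:
  series: [0, -0.15, 0, 0.8, 0, 0, -0.35, 0, 2, 0, 0, -0.55, 0, 3.3, 0, 0, -0.72, 0.03, 4.2, 0, 0, -0.8, 0.03, 4.55, 0]

```text
clock: 9.28
eef_pos: [550.5, 154.9, 207.1]
tool_rot: [-3.141, -0.002, -3.037]
force: [0.7, -0.5, -0.8]
width: 27.6
gripper_force: 60.3
```

arm_command:
  series: [0, 0, 0, 0, 0, 0, 0, 0, 0, 0, 0, 0, 0, 0, 0, 0, 0, 0, 0, 0, 0, 0, 0, 0, 0]

```text
clock: 9.7
eef_pos: [551.3, 155.2, 209.4]
tool_rot: [3.141, 0.001, -3.037]
force: [0.3, 0.6, -1.7]
width: 27.8
gripper_force: 60.3
```

```bash
cat >> h.py <<'E'
def look(k=4):
    F=[];P=[]
    for i in range(k):
        s=monitor.read_state();F.append(s["force"]);P.append(s["eef_pos"]);
        if i<k-1: viewer.get_image("side")
    F=np.array(F);l=np.array([-.289,-.029,.957]); print(round(s["clock"],2),"P",np.mean(P,0).round(2),"F",F.mean(0).round(2),"F.l",(F@l).round(2),(F@l).mean().round(2)); return np.mean(P,0)
E
python3 - <<'E'
from h import *
look(6)
ms=[viewer.camera_model(n) for n in("scene","side")]
o=np.zeros((600,800,3),np.uint8)
for i,(n,c) in enumerate({"scene":(365,190),"side":(300,165)}.items()):
    p,d=viewer.get_image(n)
    x,y=c; x-=25;y-=37; o[:,i*400:i*400+400]=cv2.resize(p[y:y+75,x:x+50],(400,600),interpolation=cv2.INTER_CUBIC)
cv2.imwrite("pics/t6.png",o[:,:,::-1])
E
```

```text
9.95 P [551.18 155.1  209.16] F [ 0.25  0.2  -1.39] F.l [-1.71 -0.94 -1.4  -1.33 -1.65 -1.42] -1.41
```

View pics/t6.png

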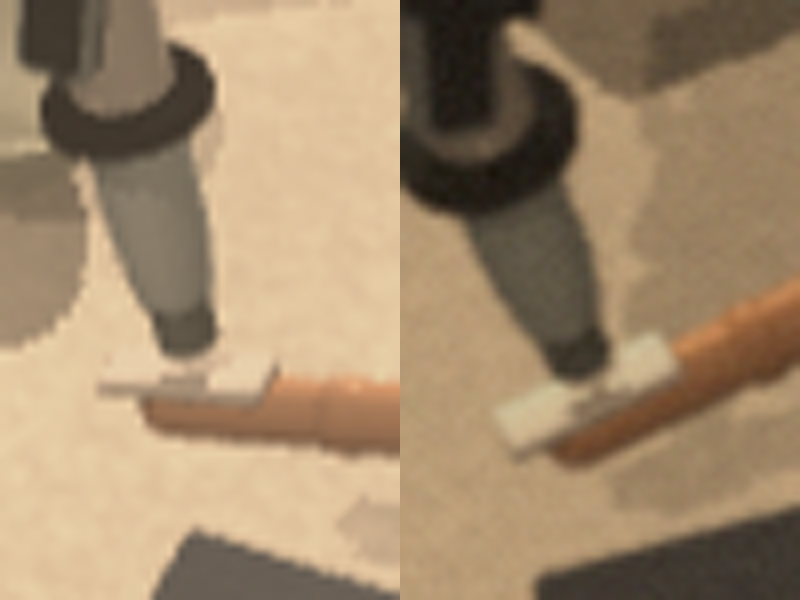

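Both crops show the nose at scene (187,350) and side (580,375), just above the nail's middle (187,380) and (590,395). I'll creep in until contact is felt.

arm_command:
  series: [0, -0.03, 0, 0.1, 0, 0, -0.06, 0, 0.2, 0, 0, -0.09, 0, 0.3, 0, 0, -0.12, 0, 0.4, 0, 0, -0.15, 0, 0.5, 0]

```text
clock: 10.47
eef_pos: [552.5, 155.2, 203.6]
tool_rot: [-3.142, -0.0, -3.037]
force: [0.5, 0.3, -1.3]
width: 27.8
gripper_force: 60.3
```

```bash
python3 -c "
from h import *
look(4)"
```

```text
10.62 P [552.47 155.19 203.54] F [ 0.2   0.09 -1.39] F.l [-1.37 -2.26 -0.89 -1.03] -1.39
```

Not yet in contact.

arm_command:
  series: [0, -0.03, 0, 0.1, 0, 0, -0.06, 0, 0.2, 0, 0, -0.09, 0, 0.3, 0, 0, -0.09, 0, 0.3, 0, 0, -0.09, 0, 0.3, 0]

```text
clock: 11.03
eef_pos: [553.4, 155.3, 200.8]
tool_rot: [3.142, -0.0, -3.037]
force: [0.4, -0.2, -0.8]
width: 27.7
gripper_force: 60.3
```

```bash
python3 -c "
from h import *
look(4)"
```

```text
11.18 P [553.43 155.32 200.84] F [ 0.37  0.1  -0.94] F.l [-0.92 -0.95 -0.93 -1.25] -1.01
```

arm_command:
  series: [0, -0.02, 0, 0.07, 0, 0, -0.04, 0, 0.14, 0, 0, -0.06, 0, 0.2, 0, 0, -0.06, 0, 0.2, 0, 0, -0.06, 0, 0.2, 0]

```text
clock: 11.6
eef_pos: [553.9, 155.4, 198.9]
tool_rot: [3.142, -0.0, -3.037]
force: [-1.5, -0.4, 2.5]
width: 27.8
gripper_force: 60.3
```

```bash
python3 -c "
from h import *
look(4)"
```

```text
11.75 P [553.87 155.39 198.91] F [-1.96 -0.28  2.23] F.l [2.79 2.8  2.34 2.92] 2.71
```

arm_command:
  series: [0, 0, 0, 0.04, 0, 0, 0.01, 0, 0.08, 0, 0, 0.02, 0, 0.12, 0, 0, 0.02, 0, 0.12, 0, 0, 0.02, 0, 0.12, 0]

```text
clock: 12.17
eef_pos: [553.9, 155.4, 197.7]
tool_rot: [3.141, 0.0, -3.037]
force: [-2.3, -1.2, 3.9]
width: 27.5
gripper_force: 60.4
```

```bash
python3 -c "
from h import *
look(4)"
```

```text
12.32 P [553.94 155.4  197.74] F [-2.15 -0.51  4.1 ] F.l [4.42 4.75 4.6  4.46] 4.56
```

```bash
python3 -c "
from h import *
lean();lean();lean();look(1)"
```

```text
disc N 5936 c tool [  8.8   0.2 -55. ] n [ 0.298  0.002 -0.955] lean x deg 17.32 lean y 0.11
disc N 5812 c tool [  8.5   0.3 -54.9] n [ 0.285 -0.001 -0.959] lean x deg 16.56 lean y -0.06
disc N 5953 c tool [  8.7   0.1 -55. ] n [ 0.294 -0.005 -0.956] lean x deg 17.1 lean y -0.32
12.47 P [553.92 155.38 197.67] F [-1.47  0.27  4.31] F.l [4.55] 4.55
```

arm_command:
  series: [0, 0, 0, 0, 0, 0, 0, 0, 0, 0, 0, 0, 0, 0, 0, 0, 0, 0, 0, 0, 0, 0, 0, 0, 0]

```text
clock: 12.88
eef_pos: [553.9, 155.4, 197.6]
tool_rot: [3.142, 0.0, -3.037]
force: [-2.2, -0.6, 4.7]
width: 27.5
gripper_force: 60.4
```

arm_command:
  series: [0, 0, 0, 0, 0, 0, 0, 0, 0, 0, 0, 0, 0, 0, 0, 0, 0, 0, 0, 0, 0, 0, 0, 0, 0]

```text
clock: 13.3
eef_pos: [553.9, 155.4, 197.6]
tool_rot: [3.142, 0.0, -3.037]
force: [-1.8, 0.1, 3.2]
width: 27.8
gripper_force: 60.4
```

arm_command:
  series: [0, 0, 0, 0, 0, 0, 0, 0, 0, 0, 0, 0, 0, 0, 0, 0, 0, 0, 0, 0, 0, 0, 0, 0, 0]

```text
clock: 13.72
eef_pos: [553.9, 155.4, 197.6]
tool_rot: [3.142, 0.0, -3.037]
force: [-0.8, 0.3, 3.5]
width: 28.1
gripper_force: 60.4
```

arm_command:
  series: [0, 0, 0, 0, 0, 0, 0, 0, 0, 0, 0, 0, 0, 0, 0, 0, 0, 0, 0, 0, 0, 0, 0, 0, 0]

```text
clock: 14.13
eef_pos: [553.9, 155.4, 197.6]
tool_rot: [3.142, 0.0, -3.037]
force: [-1.5, 0.3, 4.0]
width: 27.6
gripper_force: 60.4
```

arm_command:
  series: [0, 0, 0, 0, 0, 0, 0, 0, 0, 0, 0, 0, 0, 0, 0, 0, 0, 0, 0, 0, 0, 0, 0, 0, 0]

```text
clock: 14.55
eef_pos: [553.8, 155.4, 197.6]
tool_rot: [3.142, 0.0, -3.037]
force: [-1.0, -0.2, 4.3]
width: 27.7
gripper_force: 60.4
```

arm_command:
  series: [0, 0, 0, 0, 0, 0, 0, 0, 0, 0, 0, 0, 0, 0, 0, 0, 0, 0, 0, 0, 0, 0, 0, 0, 0]

```text
clock: 14.97
eef_pos: [553.8, 155.4, 197.6]
tool_rot: [3.142, -0.0, -3.037]
force: [-0.9, 0.1, 4.5]
width: 27.3
gripper_force: 60.4
```

arm_command:
  series: [0, 0, 0, 0, 0, 0, 0, 0, 0, 0, 0, 0, 0, 0, 0, 0, 0, 0, 0, 0, 0, 0, 0, 0, 0]

```text
clock: 15.38
eef_pos: [553.8, 155.3, 197.6]
tool_rot: [3.142, -0.0, -3.037]
force: [-1.8, -0.3, 4.5]
width: 27.8
gripper_force: 60.4
```

arm_command:
  series: [0, 0, 0, 0, 0, 0, 0, 0, 0, 0, 0, 0, 0, 0, 0, 0, 0, 0, 0, 0, 0, 0, 0, 0, 0]

```text
clock: 15.8
eef_pos: [553.8, 155.4, 197.6]
tool_rot: [3.142, -0.0, -3.037]
force: [-2.0, -0.8, 4.3]
width: 27.5
gripper_force: 60.4
```

arm_command:
  series: [0, 0, 0, 0, 0, 0, 0, 0, 0, 0, 0, 0, 0, 0, 0, 0, 0, 0, 0, 0, 0, 0, 0, 0, 0]

```text
clock: 16.22
eef_pos: [553.8, 155.3, 197.6]
tool_rot: [3.142, -0.0, -3.037]
force: [-1.2, -0.2, 4.2]
width: 27.9
gripper_force: 60.4
```

```bash
python3 -c "
from h import *
look(3);goto([543.4,154,280]);lean()"
```

```text
16.32 P [553.81 155.33 197.59] F [-1.57  0.01  3.64] F.l [4.43 4.09 3.3 ] 3.94
clk 16.32 tcp [553.8 155.3 197.6] rpy [-180.     -0.   -174.01] F [-1.47 -0.14  3.  ] w 27.7
shift cm [ 1.05 -0.02 -8.24] turn None
disc N 5784 c tool [  8.5   0.4 -55.2] n [ 0.287  0.006 -0.958] lean x deg 16.68 lean y 0.38
```

arm_command:
  series: [0, 0.06, 0, -0.2, 0, 0, 0.12, 0, -0.4, 0, 0, 0.2, 0, -0.66, 0, 0, 0.3, 0, -1, 0, 0, 0.4, 0, -1.5, 0]

```text
clock: 16.78
eef_pos: [549.2, 154.7, 212.3]
tool_rot: [-3.141, -0.002, -3.037]
force: [0.3, 0.6, -1.4]
width: 27.9
gripper_force: 60.4
```

arm_command:
  series: [0, 0.1, 0, -1, 0, 0, 0.25, 0, -2.7, 0, 0, 0.4, 0, -4.7, 0, 0, 0.45, 0, -6.2, 0, 0, 0.45, 0, -6.8, 0]

```text
clock: 17.2
eef_pos: [546.5, 154.9, 283.7]
tool_rot: [3.141, 0.004, -3.037]
force: [1.2, -0.3, -1.8]
width: 27.6
gripper_force: 60.4
```

arm_command:
  series: [0, 0.32, -1.21, 0, 0, 0, 0.95, -3.63, 0, 0, 0, 1.8, -6.85, 0, 0, 0, 2.75, -10.48, 0, 0, 0, 3.7, -14.1, 0, 0]

```text
clock: 17.62
eef_pos: [521.8, 8.1, 279.6]
tool_rot: [-3.141, -0.002, -3.036]
force: [0.3, 0.2, -0.8]
width: 27.6
gripper_force: 60.4
```

arm_command:
  series: [0, 1, -3.83, 0, 0, 0, 2.01, -7.66, 0, 0, 0, 2.96, -11.28, 0, 0, 0, 3.91, -14.9, 0, 0, 0, 4.86, -18.54, 0, 0]

```text
clock: 18.03
eef_pos: [492.2, -181.6, 279.7]
tool_rot: [3.141, -0.002, -3.038]
force: [0.3, 0.0, -0.7]
width: 27.6
gripper_force: 60.4
```

arm_command:
  series: [0, 0.74, -2.82, 0, 0, 0, 1.27, -4.84, 0, 0, 0, 1.69, -6.45, 0, 0, 0, 1.9, -7.25, 0, 0, 0, 2.01, -7.66, 0, 0]

```text
clock: 18.45
eef_pos: [480.7, -259.1, 279.8]
tool_rot: [3.141, -0.002, -3.04]
force: [0.2, -0.4, -1.8]
width: 28.1
gripper_force: 60.4
```

```bash
python3 -c "
from h import *
look(4);goto([482,-257.5,180],186);lean()"
```

```text
18.6 P [ 481.44 -257.95  279.98] F [ 0.12  0.   -1.91] F.l [-1.77 -1.47 -2.   -2.18] -1.86
clk 18.6 tcp [ 482.2 -256.4  280.2] rpy [ 1.7993e+02 -3.0000e-02 -1.7396e+02] F [ 0.07 -0.09 -2.26] w 28.0
shift cm [ 0.02 -0.12 10.02] turn 0.04
disc N 5920 c tool [  8.5   0.2 -55.1] n [ 0.29  -0.001 -0.957] lean x deg 16.85 lean y -0.08
```

arm_command:
  series: [0, 0.1, -0.1, 1, 0, 0, 0.2, -0.1, 2.5, 0, 0, 0.2, -0.1, 4.2, 0, 0, 0.2, -0.1, 5.5, 0, 0, 0.2, -0.1, 6.5, 0]

```text
clock: 19.07
eef_pos: [479.9, -257.1, 213.8]
tool_rot: [3.14, -0.002, -3.035]
force: [-0.7, -0.0, -2.0]
width: 27.6
gripper_force: 60.4
```

arm_command:
  series: [0, 0, 0, 0.5, 0, 0, 0, 0, 1, 0, 0, 0, 0, 1.5, 0, 0, 0, 0, 1.8, 0, 0, 0, 0, 1.8, 0]

```text
clock: 19.48
eef_pos: [480.3, -258.5, 197.2]
tool_rot: [3.141, -0.0, -3.037]
force: [-0.5, 0.7, -1.6]
width: 27.7
gripper_force: 60.4
```

arm_command:
  series: [0, 0, 0, 0.4, 0, 0, 0, 0, 0.9, 0, 0, 0, 0, 1.3, 0, 0, 0, 0, 1.7, 0, 0, 0, 0, 1.7, 0]

```text
clock: 19.9
eef_pos: [479.9, -258.3, 179.7]
tool_rot: [3.141, -0.001, -3.037]
force: [-0.8, 0.0, -2.4]
width: 27.4
gripper_force: 60.4
```

arm_command:
  series: [0, -0.4, 0, 0, 0, 0, -0.8, 0, 0, 0, 0, -1.2, 0, 0, 0, 0, -1.6, 0, 0, 0, 0, -2, 0, 0, 0]

```text
clock: 20.32
eef_pos: [497.2, -255.6, 180.0]
tool_rot: [3.138, -0.007, -3.037]
force: [-6.3, 1.5, 1.6]
width: 27.7
gripper_force: 60.3
```

arm_command:
  series: [0, -0.4, 0, 0, 0, 0, -0.8, 0, 0, 0, 0, -1.2, 0, 0, 0, 0, -1.5, 0, 0, 0, 0, -1.7, 0, 0, 0]

```text
clock: 20.73
eef_pos: [514.8, -253.6, 180.2]
tool_rot: [3.139, -0.006, -3.037]
force: [-8.4, 1.1, 3.5]
width: 28.1
gripper_force: 59.9
```

```bash
python3 -c "
from h import *
look(1);goto([511.7,-254.4,180],186);lean();lean()"
```

```text
20.73 P [ 514.8  -253.61  180.21] F [-8.37  1.13  3.53] F.l [5.77] 5.77
clk 20.73 tcp [ 514.8 -253.6  180.2] rpy [ 179.83   -0.35 -173.99] F [-8.37  1.13  3.53] w 28.1
shift cm [ 0.32 -0.05  0.02] turn 0.01
disc N 4319 c tool [  4.7  -0.3 -56.5] n [ 0.088 -0.019 -0.996] lean x deg 5.04 lean y -1.06
disc N 4200 c tool [  5.3   0.  -56.5] n [ 0.123 -0.007 -0.992] lean x deg 7.04 lean y -0.43
```

arm_command:
  series: [0, -0.4, 0, 0, 0, 0, -0.7, 0, 0, 0, 0, -1, 0, 0, 0, 0, -1.2, 0, 0, 0, 0, -1.2, 0, 0, 0]

```text
clock: 21.25
eef_pos: [526.4, -252.5, 180.1]
tool_rot: [3.139, -0.007, -3.037]
force: [-6.2, 2.4, 2.4]
width: 27.5
gripper_force: 60.0
```

```bash
python3 -c "
from h import *
lean();lean();lean();goto([511.7,-254.4,180],186)"
```

```text
disc N 3487 c tool [  3.1   0.1 -57. ] n [ 0.026 -0.001 -1.   ] lean x deg 1.46 lean y -0.04
disc N 3389 c tool [  3.    0.5 -56.9] n [-0.017  0.018 -1.   ] lean x deg -0.95 lean y 1.01
disc N 3550 c tool [  2.6   0.4 -57.1] n [-0.026  0.005 -1.   ] lean x deg -1.47 lean y 0.31
clk 21.4 tcp [ 526.3 -252.5  180.1] rpy [ 179.83   -0.37 -174.01] F [-6.4   1.73  2.81] w 28.0
shift cm [ 1.48 -0.04  0.02] turn -0.01
```

arm_command:
  series: [0, -0.15, 0, 0, 0, 0, -0.15, 0, 0, 0, 0, 0.4, 0, 0, 0, 0, 1, 0, 0, 0, 0, 1.48, -0.04, 0, 0]

```text
clock: 21.82
eef_pos: [515.7, -255.5, 181.0]
tool_rot: [-3.141, 0.003, -3.037]
force: [5.3, 1.5, -1.7]
width: 27.7
gripper_force: 59.6
```

```bash
python3 -c "
from h import *
lean();lean();lean();goto([511.7,-254.4,130.5],186);look(2)"
```

```text
disc N 3438 c tool [  3.5  -0.5 -57. ] n [ 0.06  -0.031 -0.998] lean x deg 3.43 lean y -1.76
disc N 3666 c tool [  3.1   0.2 -57.1] n [ 0.008 -0.    -1.   ] lean x deg 0.48 lean y -0.03
disc N 3638 c tool [  3.   -0.1 -57. ] n [ 0.007 -0.011 -1.   ] lean x deg 0.38 lean y -0.64
clk 21.97 tcp [ 516.2 -255.2  181.3] rpy [-179.96    0.21 -173.99] F [ 2.66  1.96 -1.32] w 27.8
shift cm [0.45 0.13 5.07] turn 0.01
22.02 P [ 516.15 -255.21  181.24] F [ 3.1   1.91 -1.47] F.l [-2.08 -2.63] -2.36
```

arm_command:
  series: [0, -0.1, 0.1, 0, 0, 0, -0.2, 0.2, 0, 0, 0, -0.3, 0.3, 0, 0, 0, -0.3, 0.3, 0, 0, 0, -0.3, 0.3, 0, 0]

```text
clock: 22.43
eef_pos: [516.4, -252.2, 180.3]
tool_rot: [3.141, -0.002, -3.037]
force: [-0.1, 0.3, -1.2]
width: 28.0
gripper_force: 59.6
```

```bash
cat > m.py <<'E'
from h import *
look(3)
m=viewer.camera_model("wrist"); s,p0,R=tool(); p,d=viewer.get_image("wrist"); np.savez("w7.npz",p=p,d=d,p0=p0,R0=R,**m)
vv,uu=np.mgrid[0:480,0:640]; X=cloud(m,d,np.c_[uu.ravel(),vv.ravel()]); L=(X-p0)@R
# top disc
T=L[(abs(L[:,1])<20)&(abs(L[:,0])<25)&(L[:,2]<-50)&(L[:,2]>-65)]
z0=np.median(T[:,2]); A=np.c_[T[:,:2],np.ones(len(T))]; k=np.ones(len(T),bool)
for _ in range(6):
    co=np.linalg.lstsq(A[k],T[k,2],rcond=None)[0]; k=abs(T[:,2]-A@co)<1
D=T[k]; q=D[:,:2].astype(np.float32); (c,r)=cv2.minEnclosingCircle(q)
print("disc",len(D),"lean x,y",np.degrees(co[0]).round(2),np.degrees(co[1]).round(2),"circle",np.round(c,1),round(r,1),"pct x",np.percentile(D[:,0],[.5,99.5]).round(1),"y",np.percentile(D[:,1],[.5,99.5]).round(1))
# handle front line: max-x points by z
for z in range(-54,14,6):
    B=L[(abs(L[:,2]-z)<3)&(abs(L[:,1])<5)&(L[:,0]>0)&(L[:,0]<30)]
    if len(B)>5: print("z",z,"front x",np.median(B[:,0]).round(1),len(B),end="; ")
print()
C=L[(abs(L[:,1])<28)&(L[:,2]>8)&(L[:,2]<24)&(abs(L[:,0])<40)]
if len(C)>20: print("collar",len(C),"x",np.percentile(C[:,0],[1,99]).round(1),"y",np.percentile(C[:,1],[1,99]).round(1),"z",np.percentile(C[:,2],[1,50,99]).round(1))
w=X[(abs(X[:,2]-107)<3.5)&(np.hypot(X[:,0]-511,X[:,1]+252)<75)]
if len(w)>50: b=cv2.minAreaRect(w[:,:2].astype(np.float32)); print("plate",len(w),b)
E
python3 m.py
```

```text
22.53 P [ 516.51 -252.24  180.32] F [-0.27  0.26 -1.35] F.l [-1.12 -1.25 -1.3 ] -1.23
disc 3564 lean x,y 3.52 0.0 circle [11.   0.1] 20.0 pct x [-6.  12.9] y [-18.9  19.2]
z -54 front x 10.8 916; z -48 front x 12.1 522; z -42 front x 12.9 368; z -36 front x 13.1 344; z -30 front x 13.7 313; z -24 front x 14.3 266; z -18 front x 14.9 242; z -12 front x 15.4 216; z -6 front x 15.9 188; z 0 front x 16.5 168; z 6 front x 17.0 153; z 12 front x 21.9 607; 
collar 3545 x [ 2.5 27.8] y [-22.2  22.5] z [ 8.6 14.1 18.8]
plate 9764 ((511.7308044433594, -251.42616271972656), (80.16485595703125, 80.59016418457031), 67.98908996582031)
```

```bash
python3 - <<'E'
from h import *
w=np.load("wrist4.npz"); m={k:w[k] for k in("mtx","R","t")}; d=w["d"]
p0=np.array([476.9,-258.2,189.9]); R=Ro.from_euler("xyz",np.radians([-180,.1,-174.02])).as_matrix()
vv,uu=np.mgrid[0:480,0:640]; uv=np.c_[uu.ravel(),vv.ravel()]; X=cloud(m,d,uv); L=(X-p0)@R
for z in range(-60,14,6):
    B=L[(abs(L[:,2]-z)<3)&(abs(L[:,1])<5)&(L[:,0]>-10)&(L[:,0]<45)]
    if len(B)>5: print("z",z,"x",np.percentile(B[:,0],[5,50,95]).round(1),len(B))
C=L[(abs(L[:,1])<4)&(L[:,2]<-48)&(L[:,2]>-68)&(L[:,0]>-14)&(L[:,0]<26)]
for x in range(-12,26,3):
    B=C[abs(C[:,0]-x)<1.5]; 
    if len(B): print("x",x,"z",np.percentile(B[:,2],[5,50,95]).round(1),len(B))
E
```

```text
z -60 x [-5.3 -0.6  6.2] 1073
z -54 x [ 0.3 11.3 18.1] 2176
z -48 x [17.4 18.1 19. ] 301
z -42 x [16.1 16.9 17.7] 256
z -36 x [14.6 15.5 16.7] 128
z -30 x [13.1 13.9 14.8] 151
z -24 x [11.7 12.7 13.6] 136
z -18 x [10.4 11.2 12.2] 111
z -12 x [ 9.   9.9 10.9] 98
z -6 x [7.6 8.5 9.5] 88
z 0 x [6.2 7.1 7.9] 83
z 6 x [4.9 5.7 6.6] 66
z 12 x [3.4 4.4 5.2] 59
x -6 z [-58.5 -57.9 -57. ] 117
x -3 z [-58.6 -57.7 -56.7] 304
x 0 z [-58.3 -57.5 -56.6] 236
x 3 z [-58.3 -57.4 -56.3] 321
x 6 z [-57.7 -56.5 -55.6] 333
x 9 z [-57.  -55.9 -54.5] 326
x 12 z [-56.3 -54.5 -53.3] 379
x 15 z [-54.6 -53.5 -52.4] 339
x 18 z [-53.8 -51.8 -48.7] 453
x 21 z [-53.  -52.6 -52.2] 2
```

arm_command:
  series: [0, 0.4, 0, 0, 0, 0, 0.7, 0, 0, 0, 0, 1, 0, 0, 0, 0, 1.3, 0, 0, 0, 0, 1.4, 0, 0, 0]

```text
clock: 23.0
eef_pos: [506.1, -253.3, 181.9]
tool_rot: [-3.14, 0.007, -3.037]
force: [6.5, 1.1, 0.3]
width: 27.9
gripper_force: 59.8
```

```bash
cat >> m.py <<'E'
H=[]
for z in range(-44,10,3):
    B=L[(abs(L[:,2]-z)<1.5)&(abs(L[:,1])<4)&(L[:,0]>0)&(L[:,0]<35)]
    if len(B)>5: H.append((z,np.median(B[:,0])))
H=np.array(H); k=np.polyfit(H[:,0],H[:,1],1); print("LEAN",-np.degrees(np.arctan(k[0])).round(2),"axis x at grip",np.polyval(k,-17.5)-14.5)
E
python3 m.py
```

```text
23.1 P [ 506.21 -253.28  181.89] F [6.02 1.4  0.1 ] F.l [-1.62 -1.69 -1.74] -1.68
disc 4390 lean x,y 3.9 -0.22 circle [11.3 -0. ] 20.0 pct x [-5.7 13.8] y [-18.7  18.9]
z -54 front x 11.7 1291; z -48 front x 13.8 437; z -42 front x 14.1 335; z -36 front x 13.9 320; z -30 front x 14.0 256; z -24 front x 14.0 234; z -18 front x 14.0 210; z -12 front x 14.1 189; z -6 front x 14.1 153; z 0 front x 14.2 148; z 6 front x 14.2 134; z 12 front x 17.3 254; 
collar 3197 x [ 2.1 24. ] y [-21.8  22.3] z [ 8.5 15.3 20.7]
plate 8895 ((511.95123291015625, -251.38217163085938), (80.64227294921875, 80.81188201904297), 67.85189056396484)
LEAN -0.31 axis x at grip -0.32990155368774765
```

arm_command:
  series: [0, 0.2, 0, 0, 0, 0, 0.2, 0, 0, 0, 0, -0.3, 0.05, 0, 0, 0, -0.7, 0.1, 0, 0, 0, -0.92, 0.12, 0, 0]

```text
clock: 23.57
eef_pos: [511.6, -251.3, 180.2]
tool_rot: [3.141, -0.002, -3.037]
force: [-0.9, 0.1, -1.1]
width: 27.8
gripper_force: 59.5
```

```bash
python3 m.py
```

```text
23.67 P [ 511.79 -251.25  180.11] F [-0.32  0.03 -1.34] F.l [-0.83 -1.26 -1.49] -1.19
disc 4440 lean x,y 4.0 -0.11 circle [11.4 -0. ] 20.0 pct x [-5.7 14. ] y [-18.9  18.5]
z -54 front x 11.8 1307; z -48 front x 13.9 418; z -42 front x 14.2 347; z -36 front x 13.9 301; z -30 front x 13.9 262; z -24 front x 14.0 233; z -18 front x 13.9 196; z -12 front x 14.0 200; z -6 front x 13.9 146; z 0 front x 14.0 149; z 6 front x 13.9 126; z 12 front x 16.3 227; 
collar 3173 x [ 2.  23.7] y [-21.8  22.2] z [ 8.5 15.4 20.6]
plate 9639 ((511.8638000488281, -251.47903442382812), (80.40679168701172, 80.67877960205078), 67.88249969482422)
LEAN 0.1 axis x at grip -0.4472943064430215
```

Upright and centred on the plate's middle. Lowering.

arm_command:
  series: [0, 0, 0, 0.8, 0, 0, 0, 0, 1.8, 0, 0, 0, 0, 2.9, 0, 0, 0, 0, 3.8, 0, 0, 0, 0, 4.3, 0]

```text
clock: 24.13
eef_pos: [511.0, -250.9, 135.4]
tool_rot: [3.14, -0.003, -3.037]
force: [-1.1, -0.1, -1.7]
width: 27.7
gripper_force: 59.5
```

arm_command:
  series: [0, 0, 0, 0.15, 0, 0, 0, 0, 0.3, 0, 0, 0, 0, 0.4, 0, 0, 0, 0, 0.5, 0, 0, 0, 0, 0.5, 0]

```text
clock: 24.55
eef_pos: [512.4, -251.5, 132.8]
tool_rot: [-3.141, 0.0, -3.037]
force: [1.0, -0.1, -2.0]
width: 27.4
gripper_force: 59.5
```

```bash
python3 m.py|grep -v front
```

```text
24.65 P [ 512.44 -251.49  132.85] F [ 0.49 -0.1  -1.67] F.l [-2.19 -1.44 -1.59] -1.74
disc 4458 lean x,y 4.03 -0.18 circle [11.3  0. ] 20.0 pct x [-5.7 13.9] y [-18.7  18.7]
collar 3171 x [ 2.1 23.7] y [-21.8  22.3] z [ 8.7 15.4 21. ]
plate 12968 ((511.7049255371094, -251.4693603515625), (80.24552917480469, 80.63751220703125), 67.84488677978516)
LEAN 0.1 axis x at grip -0.46750825457707634
```

arm_command:
  series: [0, 0, 0, 0.05, 0, 0, 0, 0, 0.1, 0, 0, 0, 0, 0.15, 0, 0, 0, 0, 0.2, 0, 0, 0, 0, 0.2, 0]

```text
clock: 25.12
eef_pos: [512.2, -251.3, 130.5]
tool_rot: [3.141, -0.0, -3.037]
force: [-0.2, -0.1, -1.6]
width: 27.6
gripper_force: 59.5
```

```bash
python3 -c "
from h import *
look(3)"
```

```text
25.22 P [ 512.21 -251.38  130.5 ] F [-0.11  0.11 -1.55] F.l [-1.42 -0.83 -2.11] -1.45
```

arm_command:
  series: [0, 0, 0, 0.04, 0, 0, 0, 0, 0.08, 0, 0, 0, 0, 0.12, 0, 0, 0, 0, 0.15, 0, 0, 0, 0, 0.15, 0]

```text
clock: 25.63
eef_pos: [512.3, -251.4, 130.2]
tool_rot: [-3.141, 0.0, -3.037]
force: [-2.6, 0.6, 8.3]
width: 27.9
gripper_force: 60.6
```

```bash
python3 -c "
from h import *
look(3)"
```

```text
25.73 P [ 512.3  -251.43  130.22] F [-2.58  1.05  8.52] F.l [8.69 8.9  9.02] 8.87
```

arm_command:
  series: [0, 0, 0, -0.08, 0, 40, 0, 0, -0.08, 0, 50, 0, 0, -0.08, 0, 70, 0, 0, -0.08, 0, 100, 0, 0, -0.08, 0]

```text
clock: 26.15
eef_pos: [512.3, -251.4, 129.8]
tool_rot: [3.142, -0.0, -3.037]
force: [-0.6, -0.2, 0.1]
width: 65.6
gripper_force: 0.0
```

arm_command:
  series: [100, 0, 0, -0.08, 0, 100, 0, 0, -0.08, 0, 100, 0, 0, -0.08, 0, 100, 0, 0, -0.08, 0, 100, 0, 0, -0.08, 0]

```text
clock: 26.57
eef_pos: [512.3, -251.4, 130.7]
tool_rot: [-3.142, -0.0, -3.037]
force: [-0.3, 0.1, -0.7]
width: 85.4
gripper_force: 0.0
```

arm_command:
  series: [100, 0, 0, -1, 0, 100, 0, 0, -3, 0, 100, 0, 0, -6, 0, 100, 0, 0, -9, 0, 100, 0, 0, -12, 0]

```text
clock: 26.98
eef_pos: [512.0, -251.3, 252.7]
tool_rot: [3.142, -0.0, -3.037]
force: [1.2, -0.2, -0.8]
width: 85.2
gripper_force: 0.0
```

arm_command:
  series: [100, 0, 0, -1.5, 0, 100, 0, 0, -2, 0, 100, 0, 0, -2, 0, 100, 0, 0, -2, 0, 100, 0, 0, -2, 0]

```text
clock: 27.4
eef_pos: [511.3, -251.0, 269.2]
tool_rot: [3.14, -0.003, -3.037]
force: [-0.4, 0.5, -0.7]
width: 85.4
gripper_force: 0.0
```

```bash
python3 - <<'E'
from h import *
look(2)
m=viewer.camera_model("wrist");p,d=viewer.get_image("wrist")
a,_=viewer.get_image("side")
o=np.zeros((480,800,3),np.uint8);o[:]=0
o[:300,:400]=cv2.resize(p,(400,300)); o[:480,400:]=cv2.resize(a[130:418,220:460],(400,480))
cv2.imwrite("pics/end.png",o[:,:,::-1])
vv,uu=np.mgrid[0:480,0:640]; X=cloud(m,d,np.c_[uu.ravel(),vv.ravel()])
h=np.hypot(X[:,0]-512,X[:,1]+251.5)
T=X[(h<22)&(X[:,2]>180)&(X[:,2]<200)]; print("top z",np.median(T[:,2]),T.mean(0),len(T))
c=X[(h<28)&(X[:,2]>111)&(X[:,2]<120)]; print("collar z",np.percentile(c[:,2],[5,50,95]))
E
```

```text
27.45 P [ 511.34 -250.96  269.19] F [-0.23  0.38 -0.31] F.l [-0.59  0.11] -0.24
top z 186.9045601123044 [ 510.87518191 -251.55993504  186.70249395] 1555
collar z [113.39376039 114.89163968 116.12004969]
```

View pics/end.png

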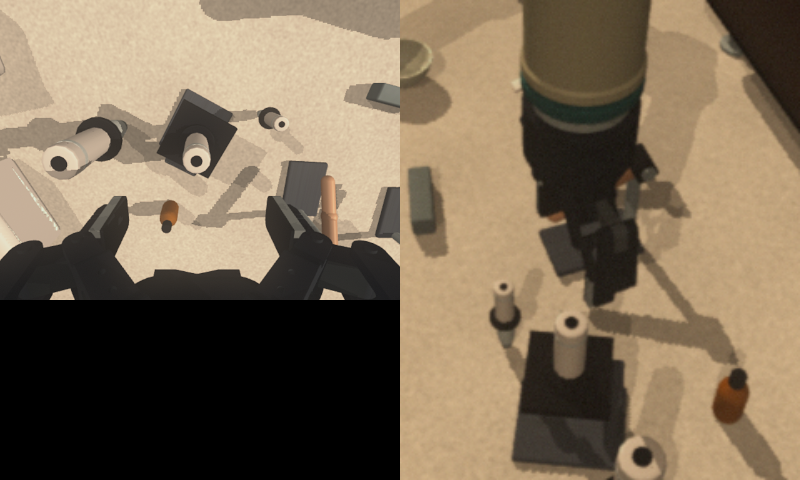

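The lamp stands upright and seated: its top is at wrist crop (197,160) and side crop (571,322), with measured top z 186.9 (expected 187) and collar top z 114.9. The gripper is clear and the other things are undisturbed, so I'm handing in.

```bash
python3 -c "
from cell import workorder
print(workorder.finish_job())"
```

```text
the job is handed in; nothing more can be done
None
```

The job is handed in: the lamp pressed the middle of the long nail at about 5.5–6 N for four seconds, roughly 2 degrees off square by my estimate, then went back upright on its collar in the holder and was released at 27.5 s of the 51 s.

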